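# Roll the sample tin to its tasting bowl

### The job

Before a sample is drawn, its sealed tin is rolled on its side so that the leaf inside tumbles and mixes. With fingertips on top of the tin that lies on its side, roll it along the counter, turning over as it goes, until it lies at rest straight in front (robot's side) of the middle bowl in the row of three, its end pointing at that bowl and not touching it; then take your hand away. Do not grip it, lift it or shove it along from low on its side, and leave everything else where it stands.

Things in the scene. Friction and masses are not known exactly. Their poses are not given: they have to be found in the camera images.
- tin: sealed metal sample tin lying on its side: cylinder 80 mm diameter, 120 mm long, 0.24 to 0.44 kg. Origin at its very middle, 40 mm above the counter. Its x axis runs along the cylinder, at the start from the slip lid (-x end, towards the robot, 36 mm long) to the rimmed foot (+x end, towards the bowls). It lies 130 to 210 mm left or right of its goal and, let go in a slow roll, stops within 10 mm.
- tin_label (a point): middle of the blank paper label (58 mm long, a quarter of the way round) on the tin's wall, 16 mm from the tin's middle towards the foot, 39 mm off its axis; on top at the start, 79 mm above the counter. The wall, from 24 mm lid-side to 56 mm foot-side of the middle, is 78 mm in diameter; the tin runs on lid and rim (80 mm), without slipping under a few newtons. Its z axis points out of the label.
- middle_bowl: empty white fluted bowl, rim diameter 116 mm, 72 mm high, middle of the row of three. Origin at the centre of its underside. Its y axis runs along the row to the left bowl (world +y turned up to 0.18 rad), x away from the robot, square to the row. Straight in front is on its -x axis; the tin's middle lies, and is rolled along, a line parallel to the row 145 mm in front of its centre.
- left_bowl: bowl of the same kind, 165 mm from the middle bowl, the left end of the row (robot's left, +y); origin at the centre of its underside. To be left alone.
- right_bowl: bowl of the same kind, 165 mm from the middle bowl, the right end of the row (-y); origin at the centre of its underside. To be left alone.
- small_tin: small closed tin, 60 mm in diameter and 85 mm high, standing upright in front of the row, 130 to 210 mm along from the goal on the other side from the lying tin. Origin at the centre of its underside. To be left alone.
- spoon: steel tasting spoon, 160 mm long, lying on the counter nearer the robot than the tin, about 278 mm in front of the row and along it; origin under its middle. To be left alone.
- mug: white mug with a handle, 72 mm in diameter, 75 mm high, standing on the right; origin at the centre of its underside. To be left alone.
- timer: flat white kitchen timer, 55 x 75 x 16 mm, lying on the right; origin at the centre of its underside. To be left alone.

How it is judged:
By the outcome, as a careful person would: the job done as asked, in the order asked, and still so for the second after the job is handed in, with the robot touching nothing.
It also fails if it takes over 64 s, if anything falls off the work surface, if the arm or the gripper's body presses on something with over 40 N, if the wrist force passes 120 N, or if a joint passes its speed limit or range.

### The arm

A 6-joint arm with a two-finger parallel gripper is mounted at the origin on the work surface. World frame = base frame: x ahead of the robot, y to its left, z up, the work surface at z = 0. Lengths are in m, angles in rad, forces in N, time in s.
With the tool pointing down it reaches from about 0.25 to 0.775 m from the base axis. Payload 4 kg.
Tool frame: the origin (TCP) lies midway between the tips of the shut fingers; the grasp point (between the pads) lies robot.grip_point_offset behind it (robot.grip_point_offset is the distance from the TCP to the grasp point, in m); z points along the fingers, x is the direction in which the jaws open and shut, and the axes are right-handed (so a half turn about z gives the same grasp; the last joint's range is limited). The gripper opens to 94 mm and grips with 3 to 60 N. Pads are 16 mm wide; open, the fingers measure 119 mm over their backs; the gripper's body (75 mm by 177 mm) begins 78 mm behind the grasp point.
Start: joints at [1.004, 0.087, 1.371, -0, 1.684, -0.103], TCP at [0.246, 0.492, 0.206] pointing down, gripper open.
Joint ranges: [-3.1, 3.1], [-0.76, 2.03], [0.27, 2.55], [-1.08, 4.22], [0.17, 2.65], [-2.57, 2.57]. Speed limits (rad/s): [2.79, 2.79, 3.14, 3.14, 3.14, 3.14].

### API

Orientations are given as [roll, pitch, yaw] about the fixed x, y, z axes, in that order (R = Rz(yaw) Ry(pitch) Rx(roll)).
In Python, from bench import robot, optics, finder gives the robot as it stands. The module is installed in compiled form; this text tells all that it offers.
- The arm moves only by the tool arm_command, never from a script. Its argument "plan" is a list of rows, each a list of 5 numbers: the opening, from 0 (shut) to 1 (fully open), then the shift along the world's x, y, z in m, then the turn about the world's z in degrees. A call has 1 to 10 rows; each row is the pose to reach, as a shift and turn from the pose commanded when the call began; what a row does not reach only later rows make up. A row lasts 1/8 s, in which the tool goes at most 62.5 mm and 10.7 degrees, less where a joint would pass 70% of its speed; a pose out of reach is approached as far as the arm can. A call with a gripper value outside its range is refused whole. The fingers move at their own pace and stop on an object; the grip force is fixed at half the most. Time passes only in rows, so rows that repeat a pose let the fingers close. It gives the time, the measured TCP pose, the force and the opening at its end, in the units of the state.
- robot.get_obs(): the state, without advancing time (a new reading comes with each control period).
- optics.snapshot(name): name is "side" or "top" or "wrist"; returns a dict with "image" (384x512x3 uint8, red, green, blue), "fx", "fy", "cx", "cy" (pixels), "position" and "rotation" of the camera in the world; the wrist camera has in their place "hand_eye" (4x4, takes a point from camera to tool coordinates, whose origin is the TCP and whose axes are the tool frame's). Camera axes: x right, y down, z forward; pixel columns grow to the right and rows downward; lengths in m; the calibration is good to about 2 mm. A picture is of the moment at which its call begins: read the wrist's pose just before it. There is no depth.
- robot.close_job(): hands the job in, once; it reports no verdict.
Trained networks look in the newest picture that a camera, given by its name, has taken for a name from the list of things; names that differ only in an ending like _2 or _b are one class to them, and where a whole thing is asked for, a point or a joint stands for the part that bears it (a point fixed in the world has none). Each returns a list of dicts, best first, with "p" (0 to 1); they miss things now and then, are a little off and sometimes report something else, mostly with a low value. They report only what shows in the picture. A call takes as long as a camera call.
- finder.masks_of(label, camera): "pixels" (384x512 bool, what is visible of it) and "extent" ([left, top, right, bottom] in pixels, round what is visible of it).
The state is a dict: "time": time; "joint_positions": joint angles; "qvel": joint speeds; "joint_torque": joint torques, N m; "tool_pos": TCP position; "ee_rot": TCP orientation; "wrist_force": force on the tool from outside, world axes, zero at the start; "wrist_torque": the same for the moment, N m; "width": finger opening in m.
Only numpy, scipy, OpenCV 4.12 (cv2) and the standard library are available. Lean on these libraries where they do the work, as an engineer would, in place of code of your own. Each camera call takes 0.05 s, during which the arm holds its last target.

## Working session

There is one attempt and no reset: what is moved stays moved. The work goes in short steps, Python scripts to look and compute and a tool call to move; the robot and the scene stay as the last step left them, time stands still between calls to the robot, and variables do not carry over. Pictures are saved under pics/ and viewed, and the job is handed in when it is done.

Besides the shell and the picture viewer there is one more tool, called after "Call:" as name(argument=value, ...) on one line, values as JSON. arm_command: Moves the arm, as the interface text tells. Its arguments: {"type":"object","properties":{"plan":{"type":"array","items":{"type":"array","items":{"type":"number"}}}},"required":["plan"]}

```bash
mkdir -p pics; ls; cat > look.py <<'E'
import cv2,numpy as np
from bench import robot,optics,finder
def snap(n,f):
    s=optics.snapshot(n); cv2.imwrite('pics/'+f,cv2.cvtColor(s['image'],cv2.COLOR_RGB2BGR)); return s
def ray(s,u,v,z):
    R=np.array(s['rotation']);p=np.array(s['position'])
    d=R@np.array([(u-s['cx'])/s['fx'],(v-s['cy'])/s['fy'],1.]); return p+d*(z-p[2])/d[2]
def proj(s,P):
    c=np.array(s['rotation']).T@(np.array(P,float)-np.array(s['position'])); return np.array([s['fx']*c[0]/c[2]+s['cx'],s['fy']*c[1]/c[2]+s['cy']])
E
python3 - <<'E'
from look import *
np.set_printoptions(precision=4,suppress=True)
o=robot.get_obs();print(o, robot.grip_point_offset)
for n in['top','side']:
    s=snap(n,n+'0.png');print(n,s['position'],s['rotation'],s['fx'],s['cx'],s['cy'])
    for l in['tin','tin_label','middle_bowl','left_bowl','right_bowl','small_tin','spoon','mug','timer']:
        for m in finder.masks_of(l,n)[:3]:
            ys,xs=np.nonzero(m['pixels']);print(l,round(m['p'],2),m['extent'],xs.mean().round(1),ys.mean().round(1),len(xs))
E
```

```text
pics
{'time': 0.0, 'joint_positions': array([ 1.0039,  0.0879,  1.3723,  0.    ,  1.6836, -0.1032]), 'qvel': array([ 0.0006,  0.0002, -0.0008, -0.0002, -0.0016,  0.0015]), 'joint_torque': array([ -0.0006, -34.0178, -30.2425,   0.0718,   0.0331,  -0.0002]), 'tool_pos': array([0.2457, 0.4914, 0.2043]), 'ee_rot': array([-3.1413,  0.0022,  1.107 ]), 'wrist_force': array([ 0.1243,  0.239 , -0.1568]), 'wrist_torque': array([-0.0375,  0.0169, -0.0033]), 'width': 0.09369443276226579} 0.0188
top [ 0.4503 -0.1196  1.441 ] [-3.0778 -0.0029 -1.5458] 493.1431086369493 252.00827447882162 199.24184692775356
tin 0.79 [138.8, 175.5, 170.5, 221.3] 156.1 197.5 1206
tin_label 0.76 [140.0, 173.6, 173.3, 221.1] 156.6 197.7 1254
middle_bowl 0.67 [210.0, 134.0, 249.3, 172.5] 228.1 154.1 1316
left_bowl 0.96 [151.8, 129.1, 192.1, 169.7] 170.0 146.7 1341
left_bowl 0.32 [264.7, 203.7, 283.3, 222.1] 273.4 213.4 384
right_bowl 0.81 [267.0, 142.1, 307.3, 183.7] 285.7 161.8 1288
small_tin 0.91 [264.2, 203.3, 285.5, 221.5] 273.1 213.5 373
spoon 0.66 [167.5, 235.3, 222.9, 252.9] 190.5 246.5 477
timer 0.57 [349.2, 242.8, 375.3, 267.8] 362.5 252.8 518
timer 0.4 [209.7, 136.2, 252.0, 175.0] 228.4 154.1 1340
side [0.4999 0.703  0.6007] [-2.1582  0.0167  3.1396] 403.14862512441533 258.0807230687034 186.39626085182104
tin_label 0.79 [206.5, 252.5, 276.5, 296.5] 242.4 273.3 2769
middle_bowl 0.77 [164.9, 186.7, 217.0, 230.4] 191.0 207.0 1863
middle_bowl 0.34 [297.9, 217.3, 320.2, 270.6] 309.0 248.6 661
left_bowl 0.7 [140.5, 228.4, 199.0, 287.2] 170.2 256.5 2731
right_bowl 0.72 [185.5, 152.5, 226.1, 193.4] 206.7 169.5 1327
right_bowl 0.57 [209.5, 248.9, 277.3, 297.1] 242.6 273.1 2820
small_tin 0.71 [252.4, 159.3, 273.4, 198.6] 261.3 177.9 798
spoon 0.96 [297.1, 217.1, 324.2, 270.1] 308.9 249.9 604
mug 0.64 [211.1, 117.1, 237.7, 151.8] 224.3 134.4 765
timer 0.83 [283.4, 134.4, 306.8, 150.9] 293.8 141.6 255
```

```bash
cat >> look.py <<'E'
from scipy.spatial.transform import Rotation as Ro
_snap=snap
def snap(n,f):
    s=_snap(n,f)
    if 'rotation' in s: s['rotation']=Ro.from_euler('xyz',s['rotation']).as_matrix()
    return s
E
python3 - <<'E'
from look import *
np.set_printoptions(precision=4,suppress=True)
s=snap('top','t1.png')
im=cv2.imread('pics/t1.png')[110:290,110:400]; cv2.imwrite('pics/t1z.png',cv2.resize(im,None,fx=2.7,fy=2.7,interpolation=cv2.INTER_CUBIC))
for l,z in[('tin',.07),('middle_bowl',.065),('left_bowl',.065),('right_bowl',.065),('small_tin',.07),('spoon',.005),('mug',.07),('timer',.01)]:
    for m in finder.masks_of(l,'top')[:1]:
        e=m['extent'];print(l,ray(s,(e[0]+e[2])/2,(e[1]+e[3])/2,z))
E
```

```text
tin [0.5309 0.1459 0.07  ]
middle_bowl [ 0.6624 -0.0539  0.065 ]
left_bowl [0.6761 0.1132 0.065 ]
right_bowl [ 0.6443 -0.2127  0.065 ]
small_tin [ 0.5033 -0.1816  0.07  ]
spoon [0.4078 0.0387 0.005 ]
mug [ 0.6133 -0.4376  0.07  ]
timer [ 0.3919 -0.4452  0.01  ]
```

View pics/t1z.png

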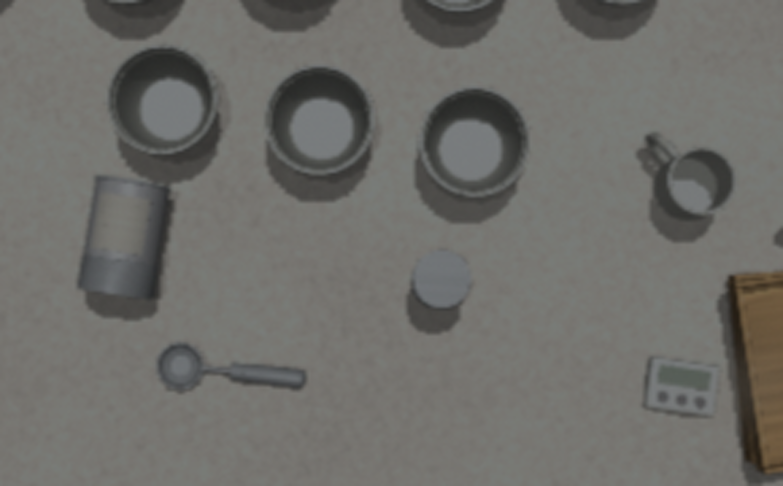

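View pics/side0.png

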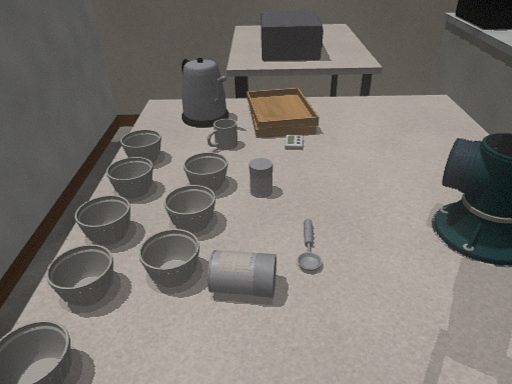

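```bash
cat > fit.py <<'E'
from look import *
from scipy.optimize import least_squares
np.set_printoptions(precision=4,suppress=True)
t=np.linspace(0,2*np.pi,48)
def pj(s,P):
    c=(P-np.array(s['position']))@s['rotation']; return np.c_[s['fx']*c[:,0]/c[:,2]+s['cx'],s['fy']*c[:,1]/c[:,2]+s['cy']]
def bowl(x,y): return np.vstack([np.c_[x+.058*np.cos(t),y+.058*np.sin(t),0*t+.072]])
def tin(x,y,a,r=.04):
    e=[np.c_[x+q*np.cos(a)-r*np.cos(t)*np.sin(a),y+q*np.sin(a)+r*np.cos(t)*np.cos(a),.04+r*np.sin(t)] for q in(-.06,.06)]
    return np.vstack(e)
def feats_pts(p):
    h=cv2.convexHull(p.astype(np.float32)); m=cv2.moments(h)
    return h,np.array([m['m10']/m['m00'],m['m01']/m['m00']]),np.array([p[:,0].min(),p[:,1].min(),p[:,0].max(),p[:,1].max()])
def sup(p,n=24):
    a=np.arange(n)*2*np.pi/n; return (p@np.array([np.cos(a),np.sin(a)])).max(0)
def suppm(m):
    ys,xs=np.nonzero(cv2.morphologyEx(m['pixels'].astype(np.uint8),cv2.MORPH_OPEN,np.ones((3,3))))
    p=np.c_[xs,ys].astype(float); p=np.vstack([p+[.5*i,.5*j] for i in(-1,1) for j in(-1,1)]) 
    return sup(p)-0.0
def rot(v,a=None): return v
def fittin(views,x0):
    return least_squares(lambda q:np.concatenate([sup(pj(s,tin(*q)))-f for s,f in views]),x0,loss='soft_l1')
E
python3 - <<'E'
from fit import *
V={}
for n in('top','side'):
    s=snap(n,n+'2.png'); V[n]=(s,{l:finder.masks_of(l,n) for l in('tin','tin_label','middle_bowl','left_bowl','right_bowl','small_tin')})
for n in V:
    s,M=V[n]
    for l,o in(('left_bowl',.113),('middle_bowl',-.05),('right_bowl',-.21)):
        if n=='side':
            # use whole bowl: rim plus foot unknown -> only upper half support
            pass
        f=suppm(M[l][0]); A=np.arange(24)*2*np.pi/24; w=(np.sin(A)<.3) if n=='side' else np.ones(24,bool)
        r=least_squares(lambda q:(sup(pj(s,bowl(*q)))-f)[w],[.66,o],loss='soft_l1');print(n,l,r.x,r.cost,np.sqrt(2*r.cost/w.sum()))
    l=[m for k in('tin','tin_label') for m in M[k]]
    for m in l:
        r=fittin([(s,suppm(m))],[.53,.146,-.1]);print(n,'tin',m['p'],r.x,r.cost)
E
```

```text
top left_bowl [0.6797 0.1114] 4.511564550309907 0.6131587987836639
top middle_bowl [ 0.6628 -0.051 ] 5.332111838413939 0.6665903188624641
top right_bowl [ 0.645  -0.2137] 6.293263500788553 0.7241813481896042
top tin 0.81 [ 0.5371  0.1512 -0.1245] 1.0962924331099717
top tin 0.54 [ 0.667  -0.0506 -0.1081] 54.10882085493987
top tin 0.65 [ 0.5369  0.151  -0.1019] 6.243647233222417
side left_bowl [0.6804 0.1158] 3.2951649588937935 0.6628388400301433
side middle_bowl [ 0.6629 -0.048 ] 3.0248696565050714 0.63507161344267
side right_bowl [ 0.6444 -0.2104] 2.9531969801253792 0.6275026672055272
side tin 0.56 [ 0.5368  0.1558 -0.1184] 1.5332136625562407
side tin 0.71 [ 0.537   0.1563 -0.1201] 4.767032134580887
```

Call:
arm_command(plan=[[0.3,0.306,-0.329,0,-69.7],[0.3,0.306,-0.329,0,-69.7],[0.3,0.306,-0.329,0,-69.7],[0.3,0.306,-0.329,0,-69.7],[0.3,0.306,-0.329,0,-69.7],[0.3,0.306,-0.329,0,-69.7],[0.3,0.306,-0.329,0,-69.7],[0.3,0.306,-0.329,-0.05,-69.7],[0.3,0.306,-0.329,-0.1,-69.7],[0.3,0.306,-0.329,-0.1,-69.7]])

```text
time: 3.4
tool_pos: [0.5486, 0.1619, 0.1003]
ee_rot: [3.138, 0.011, -0.11]
wrist_force: [0.2, 1.0, -0.5]
width: 0.0281
```

```bash
python3 - <<'E'
from fit import *
o=robot.get_obs();print({k:o[k] for k in('time','tool_pos','ee_rot','wrist_force','width')})
s=snap('side','s3.png'); print(pj(s,o['tool_pos'][None]))
im=cv2.imread('pics/s3.png')[150:340,120:380]; cv2.imwrite('pics/s3z.png',cv2.resize(im,None,fx=3,fy=3))
E
```

```text
{'time': 3.4, 'tool_pos': array([0.5486, 0.1619, 0.1003]), 'ee_rot': array([ 3.1383,  0.0106, -0.1102]), 'wrist_force': array([ 0.2306,  1.0382, -0.4992]), 'width': 0.028076556317669657}
[[235.1818 251.366 ]]
```

View pics/s3z.png

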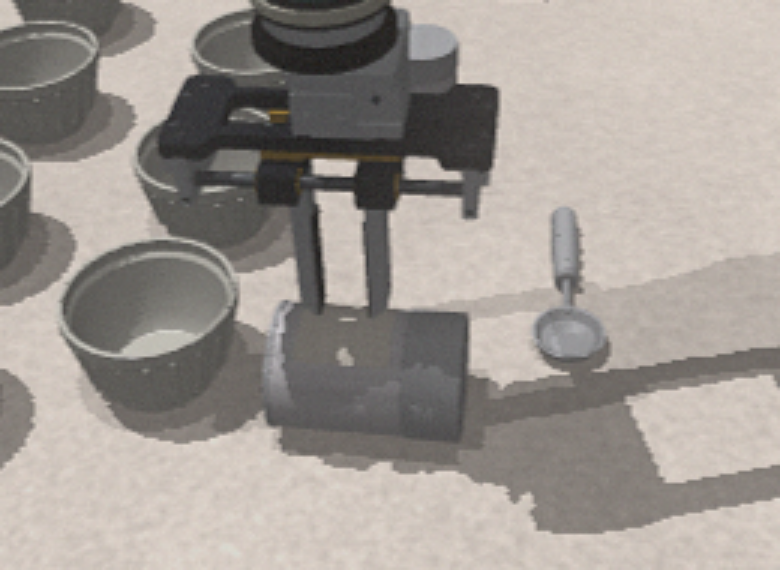

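Call:
arm_command(plan=[[0.3,0,0,-0.01,0],[0.3,0,0,-0.018,0],[0.3,0,0,-0.021,0],[0.3,0,0,-0.022,0],[0.3,0,0,-0.022,0]])

```text
time: 4.08
tool_pos: [0.5522, 0.163, 0.0838]
ee_rot: [-3.141, -0.001, -0.109]
wrist_force: [-0.7, -0.5, 0.5]
width: 0.0281
```

Call:
arm_command(plan=[[0.3,0,0,-0.002,0],[0.3,0,0,-0.004,0],[0.3,0,0,-0.005,0],[0.3,0,0,-0.005,0]])

```text
time: 4.58
tool_pos: [0.5522, 0.163, 0.0791]
ee_rot: [-3.141, -0.001, -0.109]
wrist_force: [-1.0, 0.6, 1.9]
width: 0.0282
```

Call:
arm_command(plan=[[0.3,0,0,-0.0005,0],[0.3,0,0,-0.001,0],[0.3,0,0,-0.001,0]])

```text
time: 4.95
tool_pos: [0.5523, 0.1632, 0.0789]
ee_rot: [-3.141, -0.001, -0.109]
wrist_force: [-1.9, 0.5, 5.9]
width: 0.0281
```

Call:
arm_command(plan=[[0.3,-0.0003,-0.003,0,0],[0.3,-0.0009,-0.008,0,0],[0.3,-0.0015,-0.014,0,0],[0.3,-0.0022,-0.02,0,0],[0.3,-0.0028,-0.026,0,0],[0.3,-0.0035,-0.032,0,0],[0.3,-0.0041,-0.038,0,0],[0.3,-0.0047,-0.043,0,0],[0.3,-0.005,-0.046,0,0],[0.3,-0.005,-0.046,0,0]])

```text
time: 6.2
tool_pos: [0.5467, 0.1167, 0.0784]
ee_rot: [3.141, 0.0, -0.11]
wrist_force: [-2.5, -0.2, 5.8]
width: 0.0283
```

```bash
cat > chk.py <<'E'
from fit import *
import sys
k=sys.argv[1]; x0=[float(a) for a in sys.argv[2:4]]+[-.115]
o=robot.get_obs();print({q:o[q] for q in('time','tool_pos','wrist_force')})
for n in('top','side'):
    s=snap(n,f'{n}_{k}.png')
    for l in('tin',):
        for m in finder.masks_of(l,n)[:2]:
            r=fittin([(s,suppm(m))],x0);print(n,round(m['p'],2),r.x,round(r.cost,1))
im=cv2.imread(f'pics/side_{k}.png')[150:340,120:380]; cv2.imwrite(f'pics/z_{k}.png',cv2.resize(im,None,fx=3,fy=3))
E
python3 chk.py 4 .535 .13
```

```text
{'time': 6.2, 'tool_pos': array([0.5467, 0.1167, 0.0784]), 'wrist_force': array([-2.475 , -0.1677,  5.8029])}
top 0.56 [ 0.5294  0.0921 -0.2289] 161.1
side 0.81 [ 0.5343  0.1336 -0.1268] 0.9
```

View pics/z_4.png

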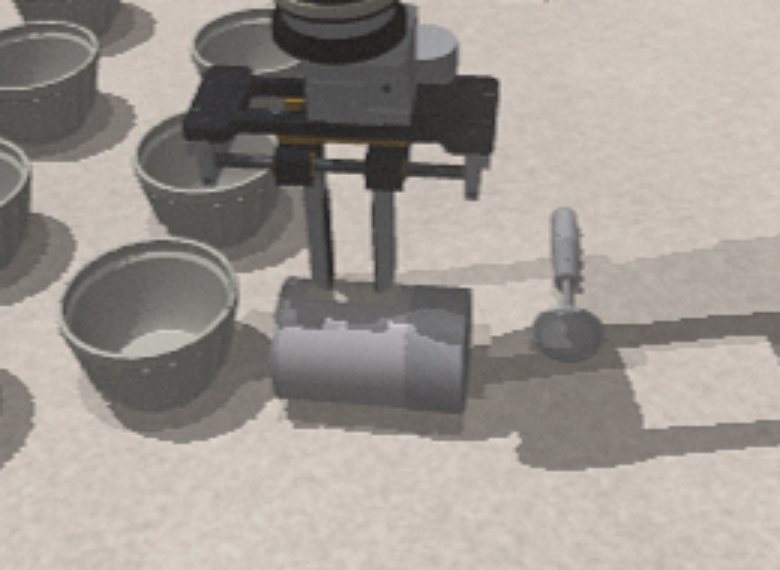

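Call:
arm_command(plan=[[0.3,0,0,0.004,0],[0.3,0,0,0.012,0],[0.3,0.0033,0.03,0.012,0],[0.3,0.0033,0.03,0.012,0],[0.3,0.0033,0.03,0.004,0],[0.3,0.0033,0.03,0.001,0],[0.3,0.0033,0.03,-0.0003,0],[0.3,0.0033,0.03,-0.0003,0]])

```text
time: 7.4
tool_pos: [0.5502, 0.1467, 0.078]
ee_rot: [-3.141, 0.0, -0.11]
wrist_force: [-2.3, 0.2, 4.2]
width: 0.028
```

Call:
arm_command(plan=[[0.3,-0.0004,-0.004,0,0],[0.3,-0.0011,-0.01,0,0],[0.3,-0.0019,-0.017,0.0003,0],[0.3,-0.0026,-0.024,0.0003,0],[0.3,-0.0034,-0.031,0.0003,0],[0.3,-0.0041,-0.038,0.0003,0],[0.3,-0.0049,-0.045,0.0003,0],[0.3,-0.0057,-0.052,0.0003,0],[0.3,-0.0063,-0.058,0,0],[0.3,-0.0067,-0.062,0,0]])

```text
time: 8.65
tool_pos: [0.5428, 0.0842, 0.0782]
ee_rot: [3.141, 0.001, -0.11]
wrist_force: [-4.0, 0.2, 5.9]
width: 0.0285
```

```bash
python3 chk.py 5 .532 .10
```

```text
{'time': 8.65, 'tool_pos': array([0.5428, 0.0842, 0.0782]), 'wrist_force': array([-3.9574,  0.1993,  5.9258])}
top 0.58 [ 0.5649  0.0615 -0.2299] 373.3
side 0.65 [ 0.5293  0.1021 -0.1083] 3.5
```

View pics/z_5.png

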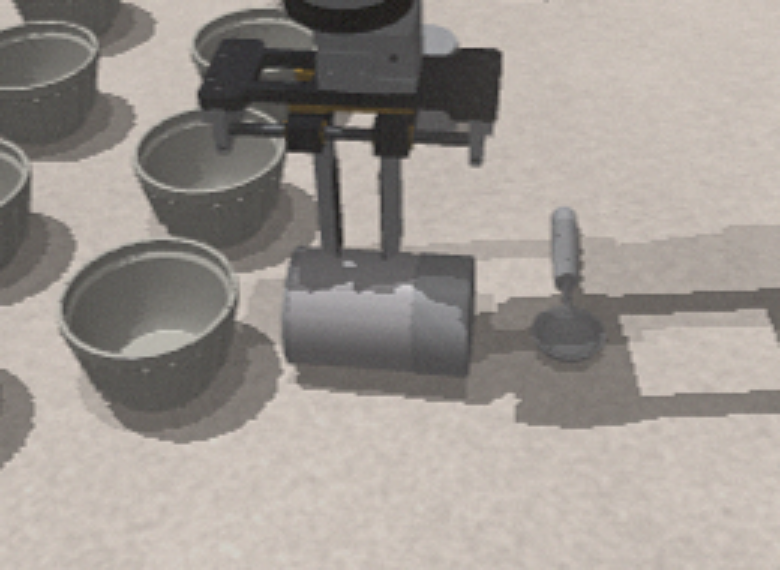

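Call:
arm_command(plan=[[0.3,0,0,0.004,0],[0.3,0,0,0.012,0],[0.3,0,0,0.012,0]])

```text
time: 9.22
tool_pos: [0.5443, 0.0848, 0.09]
ee_rot: [-3.141, -0.002, -0.11]
wrist_force: [0.5, 0.5, 0.3]
width: 0.0281
```

```bash
python3 chk.py 6 .532 .10
```

```text
{'time': 9.225, 'tool_pos': array([0.5443, 0.0848, 0.09  ]), 'wrist_force': array([0.5222, 0.5108, 0.3459])}
top 0.48 [0.5271 0.0568 0.2921] 173.4
side 0.95 [ 0.5301  0.1    -0.1225] 2.3
```

Call:
arm_command(plan=[[0.3,0.0033,0.029,0,0],[0.3,0.0033,0.029,0,0],[0.3,0.0033,0.029,-0.006,0],[0.3,0.0033,0.029,-0.01,0],[0.3,0.0033,0.029,-0.012,0],[0.3,0.0033,0.029,-0.0123,0],[0.3,0.0033,0.029,-0.0123,0]])

```text
time: 10.3
tool_pos: [0.5469, 0.1138, 0.0782]
ee_rot: [-3.141, -0.0, -0.11]
wrist_force: [-3.3, 0.6, 5.1]
width: 0.0285
```

Call:
arm_command(plan=[[0.3,-0.0005,-0.004,0,0],[0.3,-0.0012,-0.01,0,0],[0.3,-0.002,-0.017,0.0003,0],[0.3,-0.0028,-0.024,0.0003,0],[0.3,-0.0036,-0.031,0.0003,0],[0.3,-0.0045,-0.038,0.0003,0],[0.3,-0.0053,-0.045,0.0003,0],[0.3,-0.0061,-0.052,0.0003,0],[0.3,-0.0068,-0.058,0,0],[0.3,-0.0073,-0.062,0,0]])

```text
time: 11.55
tool_pos: [0.5393, 0.0511, 0.0779]
ee_rot: [3.141, 0.0, -0.11]
wrist_force: [-2.6, 0.6, 4.4]
width: 0.028
```

Call:
arm_command(plan=[[0.3,0,0,0,0],[0.3,0,0,0.004,0],[0.3,0,0,0.012,0],[0.3,0,0,0.012,0]])

```text
time: 12.05
tool_pos: [0.5403, 0.0519, 0.0897]
ee_rot: [-3.141, -0.002, -0.109]
wrist_force: [0.4, -0.5, -0.1]
width: 0.028
```

```bash
python3 chk.py 7 .528 .07
```

```text
{'time': 12.05, 'tool_pos': array([0.5403, 0.0519, 0.0897]), 'wrist_force': array([ 0.3803, -0.4786, -0.0537])}
side 0.64 [ 0.409  -0.4229 -0.0662] 247.1
side 0.61 [ 0.5267  0.0687 -0.1183] 1.2
```

View pics/z_7.png

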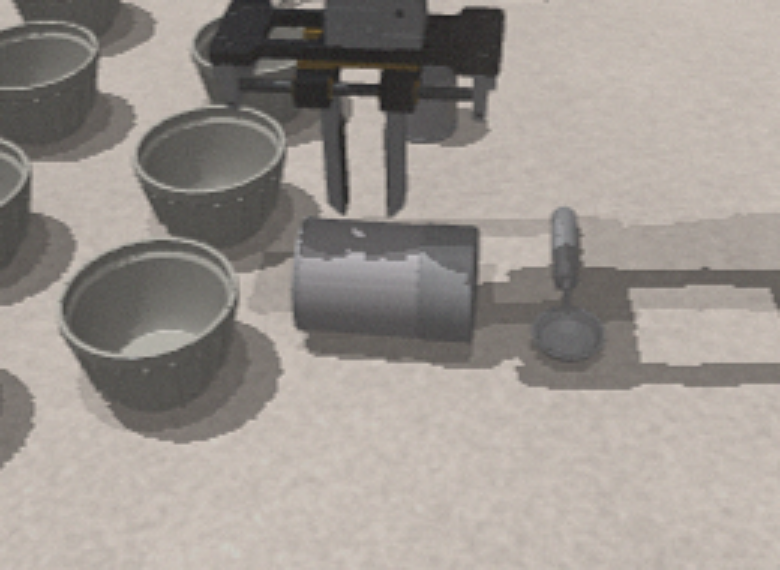

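Call:
arm_command(plan=[[0.3,0.0036,0.031,0,0],[0.3,0.0036,0.031,0,0],[0.3,0.0036,0.031,-0.006,0],[0.3,0.0036,0.031,-0.01,0],[0.3,0.0036,0.031,-0.012,0],[0.3,0.0036,0.031,-0.0125,0],[0.3,0.0036,0.031,-0.0125,0]])

```text
time: 13.12
tool_pos: [0.5432, 0.0828, 0.0781]
ee_rot: [-3.141, -0.001, -0.11]
wrist_force: [-1.6, 1.2, 7.7]
width: 0.0283
```

Call:
arm_command(plan=[[0.3,-0.0005,-0.004,0,0],[0.3,-0.0013,-0.011,0,0],[0.3,-0.0021,-0.018,0.0003,0],[0.3,-0.0029,-0.025,0.0003,0],[0.3,-0.0039,-0.033,0.0003,0],[0.3,-0.0048,-0.041,0.0003,0],[0.3,-0.0058,-0.049,0.0003,0],[0.3,-0.0067,-0.057,0.0003,0],[0.3,-0.0075,-0.063,0,0],[0.3,-0.0079,-0.067,-0.0002,0]])

```text
time: 14.38
tool_pos: [0.535, 0.0149, 0.0774]
ee_rot: [3.141, -0.0, -0.11]
wrist_force: [-2.5, -0.2, 5.7]
width: 0.0281
```

Call:
arm_command(plan=[[0.3,0,0,0,0],[0.3,0,0,0.004,0],[0.3,0,0,0.012,0],[0.3,0,0,0.012,0]])

```text
time: 14.88
tool_pos: [0.536, 0.0158, 0.0891]
ee_rot: [-3.142, -0.002, -0.11]
wrist_force: [-0.5, -0.6, -1.1]
width: 0.0282
```

```bash
python3 chk.py 8 .522 .034
```

```text
{'time': 14.875, 'tool_pos': array([0.536 , 0.0158, 0.0891]), 'wrist_force': array([-0.4742, -0.5628, -1.1468])}
top 0.28 [ 0.5124 -0.1858 -0.2376] 234.8
side 0.86 [ 0.5221  0.0352 -0.1189] 1.1
```

Call:
arm_command(plan=[[0.3,0.004,0.034,0,0],[0.3,0.004,0.034,0,0],[0.3,0.004,0.034,-0.006,0],[0.3,0.004,0.034,-0.01,0],[0.3,0.004,0.034,-0.0115,0],[0.3,0.004,0.034,-0.012,0],[0.3,0.004,0.034,-0.012,0]])

```text
time: 15.95
tool_pos: [0.5394, 0.0496, 0.0778]
ee_rot: [-3.141, -0.001, -0.11]
wrist_force: [-3.7, 0.8, 7.0]
width: 0.0283
```

Call:
arm_command(plan=[[0.3,-0.0005,-0.004,0,0],[0.3,-0.0013,-0.011,0,0],[0.3,-0.0021,-0.018,0.0003,0],[0.3,-0.0029,-0.025,0.0003,0],[0.3,-0.0039,-0.033,0.0003,0],[0.3,-0.0048,-0.041,0.0003,0],[0.3,-0.0058,-0.049,0.0003,0],[0.3,-0.0067,-0.057,0.0003,0],[0.3,-0.0075,-0.063,0,0],[0.3,-0.0079,-0.067,-0.0002,0]])

```text
time: 17.2
tool_pos: [0.5312, -0.0183, 0.0775]
ee_rot: [3.141, -0.001, -0.111]
wrist_force: [-2.9, -0.7, 7.0]
width: 0.0278
```

Call:
arm_command(plan=[[0.3,0,0,0,0],[0.3,0,0,0.004,0],[0.3,0,0,0.012,0],[0.3,0,0,0.012,0]])

```text
time: 17.7
tool_pos: [0.532, -0.0173, 0.0887]
ee_rot: [3.142, -0.002, -0.11]
wrist_force: [-0.2, 0.4, 0.3]
width: 0.0284
```

```bash
python3 chk.py 9 .518 .0
```

```text
{'time': 17.7, 'tool_pos': array([ 0.532 , -0.0173,  0.0887]), 'wrist_force': array([-0.1982,  0.4472,  0.334 ])}
side 0.98 [ 0.5186  0.0021 -0.1034] 2.3
side 0.69 [ 0.4938 -0.2094  1.5893] 190.8
```

View pics/z_9.png

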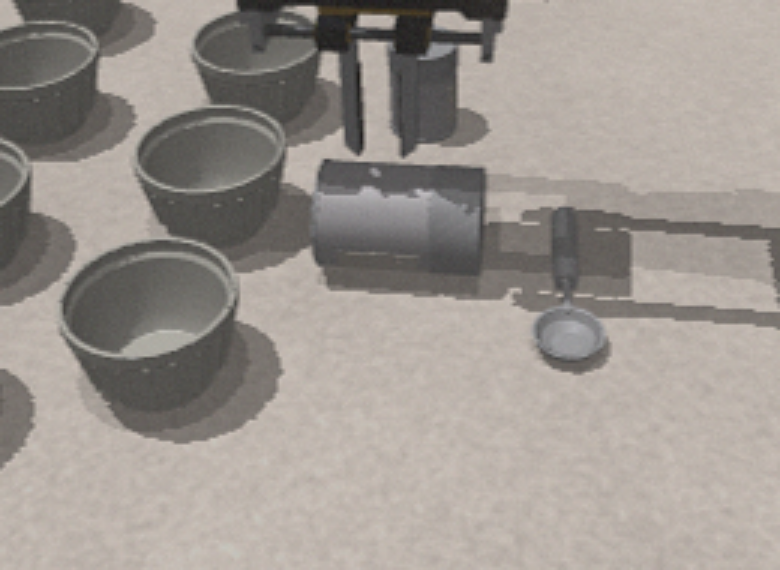

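Call:
arm_command(plan=[[0.3,0.004,0.034,0,0],[0.3,0.004,0.034,0,0],[0.3,0.004,0.034,-0.006,0],[0.3,0.004,0.034,-0.01,0],[0.3,0.004,0.034,-0.0115,0],[0.3,0.004,0.034,-0.012,0],[0.3,0.004,0.034,-0.012,0]])

```text
time: 18.77
tool_pos: [0.5355, 0.0166, 0.0775]
ee_rot: [-3.141, -0.001, -0.11]
wrist_force: [-2.2, 1.2, 7.8]
width: 0.028
```

Call:
arm_command(plan=[[0.3,-0.0005,-0.004,0,0],[0.3,-0.0013,-0.011,0,0],[0.3,-0.0021,-0.018,0.0003,0],[0.3,-0.0029,-0.025,0.0003,0],[0.3,-0.0039,-0.033,0.0003,0],[0.3,-0.0048,-0.041,0.0003,0],[0.3,-0.0058,-0.049,0.0003,0],[0.3,-0.0067,-0.057,0.0003,0],[0.3,-0.0074,-0.062,0,0],[0.3,-0.0077,-0.065,-0.0002,0]])

```text
time: 20.02
tool_pos: [0.5276, -0.0495, 0.0779]
ee_rot: [3.14, -0.001, -0.111]
wrist_force: [-4.5, -0.3, 9.0]
width: 0.028
```

Call:
arm_command(plan=[[0.3,0,0,0,0],[0.3,0,0,0.004,0],[0.3,0,0,0.02,0],[0.3,0,0,0.06,0],[0.3,-0.02,0,0.12,0],[0.3,-0.06,0.03,0.15,0],[0.3,-0.12,0.08,0.15,0],[0.3,-0.17,0.13,0.15,0],[0.3,-0.22,0.18,0.15,0],[0.3,-0.22,0.23,0.15,0]])

```text
time: 21.28
tool_pos: [0.3103, 0.1696, 0.2271]
ee_rot: [-3.14, -0.004, -0.112]
wrist_force: [1.2, 0.7, -0.9]
width: 0.0281
```

```bash
python3 chk.py 10 .518 -.03; python3 - <<'E'
from fit import *
A=np.arange(24)*2*np.pi/24
for n in('top','side'):
    s=snap(n,n+'10b.png'); w=(np.sin(A)<.3) if n=='side' else np.ones(24,bool)
    for l,o in(('left_bowl',.113),('middle_bowl',-.05),('right_bowl',-.21)):
        for m in finder.masks_of(l,n)[:1]:
            f=suppm(m); r=least_squares(lambda q:(sup(pj(s,bowl(*q)))-f)[w],[.66,o],loss='soft_l1');print(n,l,r.x,r.cost)
    for m in finder.masks_of('tin',n)[:2]:
        r=fittin([(s,suppm(m))],[.518,-.03,-.1]);print(n,'tin',m['p'],r.x,r.cost)
im=cv2.imread('pics/top10b.png')[110:290,110:400]; cv2.imwrite('pics/t10z.png',cv2.resize(im,None,fx=2.7,fy=2.7,interpolation=cv2.INTER_CUBIC))
E
```

```text
{'time': 21.275, 'tool_pos': array([0.3103, 0.1696, 0.2271]), 'wrist_force': array([ 1.208 ,  0.7476, -0.9356])}
top 0.96 [ 0.5135 -0.0359 -0.0825] 1.7
side 0.82 [ 0.5147 -0.0326 -0.1119] 1.1
top left_bowl [0.6797 0.1116] 2.617255552253307
top middle_bowl [ 0.6623 -0.0518] 1.5498954191533596
top right_bowl [ 0.6453 -0.2131] 3.769389645897659
top tin 0.78 [ 0.515  -0.0353 -0.0731] 1.830063161086516
top tin 0.23 [ 0.4149 -0.4369  0.0126] 184.32566720130956
side left_bowl [0.6792 0.1171] 2.846279258951028
side middle_bowl [ 0.6626 -0.0467] 1.9497302290963963
side right_bowl [ 0.644  -0.2098] 3.410086738705059
side tin 0.93 [ 0.5133 -0.033  -0.11  ] 3.2416203208560135
```

View pics/t10z.png

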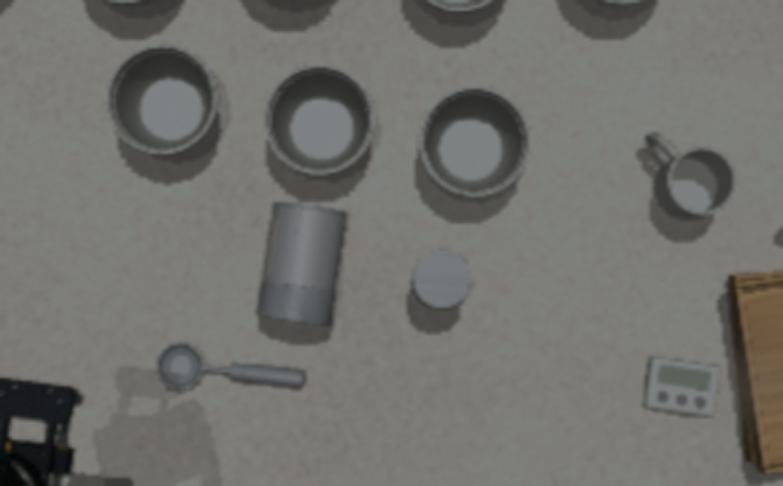

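View pics/z_10.png

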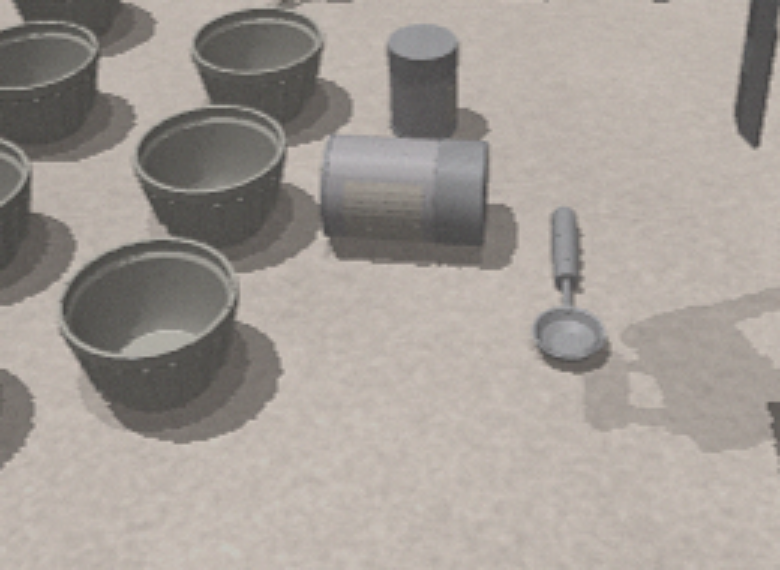

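```bash
python3 -c "
from bench import robot
print(robot.close_job())"
```

```text
the job is handed in; nothing more can be done
None
```

I rolled the tin about 188 mm along the counter, roughly three quarters of a turn, with both fingertips on top. It took six strokes with 4–9 N of downward force read at the stroke ends, and then I moved the arm clear. The job was handed in at about 21 s of the 64 s allowed.

- **Position:** the tin lies within about 2 mm of the middle bowl's front axis. Its middle is about 149 mm from the bowl's centre, so roughly 4 mm nearer the robot than the 145 mm asked. That leaves about 30 mm clear of the bowl.
- **Pointing:** the side camera puts the tin's axis at -0.11 rad, in line with the row. The top camera said -0.07 to -0.08, so the two disagree by up to 0.04 rad (about 2°).
- **At rest:** two consecutive checks agreed to within about 1.5 mm, so it appears to be at rest.
- **Other things:** the three bowls measured the same as before to within 2 mm. In the top picture the small tin, spoon, mug and timer look unmoved; I did not measure them again.
- **Cameras:** the two differ by 3–5 mm in y. The bowls and the tin shift alike, so I averaged it out. While the hand was over the tin, the top camera could not fit it and I relied on the side camera.
- **Side force:** each stroke also put a steady 2–4 N along the tin's axis. The tin did not visibly slip.

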